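# Specimen pots into the laboratories' collection trays at the nurses' station

### The job

The porter is coming for the samples: stand each of the four labelled specimen pots upright in the pot bay of the collection tray that has the colour of its lid (red, yellow, green, blue). Keep the pots upright on the way and set them down rather than dropping them. Leave the unused white-lidded pot and the amber tablet bottle where they stand.

Things in the scene. Friction and masses are not known exactly. Their poses are not given: they have to be found in the camera images.
- red_pot: Loose screw-top specimen pot with a red lid, standing upright: whitish round body 40 mm in diameter and 52 mm high with a paper label, then the lid, 46 mm in diameter, from 52 to 66 mm height; 55 to 115 g. Origin at the centre of its underside, z up.
- yellow_pot: Loose screw-top specimen pot with a yellow lid, standing upright: whitish round body 40 mm in diameter and 52 mm high with a paper label, then the lid, 46 mm in diameter, from 52 to 66 mm height; 55 to 115 g. Origin at the centre of its underside, z up.
- green_pot: Loose screw-top specimen pot with a green lid, standing upright: whitish round body 40 mm in diameter and 52 mm high with a paper label, then the lid, 46 mm in diameter, from 52 to 66 mm height; 55 to 115 g. Origin at the centre of its underside, z up.
- blue_pot: Loose screw-top specimen pot with a blue lid, standing upright: whitish round body 40 mm in diameter and 52 mm high with a paper label, then the lid, 46 mm in diameter, from 52 to 66 mm height; 55 to 115 g. Origin at the centre of its underside, z up.
- red_tray: The red plastic collection tray, which does not slide: 114 mm long, 78 mm wide, walls 4 mm thick and 28 mm high, floor 4 mm thick. It has a square bay for one pot, 70 x 70 mm inside, and on its +x side a narrow pocket (32 mm) that holds folded request forms, not above the walls. Origin on the underside below the centre of the square pot bay; x along the length towards the forms' pocket, z up.
- yellow_tray: The yellow plastic collection tray, which does not slide: 114 mm long, 78 mm wide, walls 4 mm thick and 28 mm high, floor 4 mm thick. It has a square bay for one pot, 70 x 70 mm inside, and on its +x side a narrow pocket (32 mm) that holds folded request forms, not above the walls. Origin on the underside below the centre of the square pot bay; x along the length towards the forms' pocket, z up.
- green_tray: The green plastic collection tray, which does not slide: 114 mm long, 78 mm wide, walls 4 mm thick and 28 mm high, floor 4 mm thick. It has a square bay for one pot, 70 x 70 mm inside, and on its +x side a narrow pocket (32 mm) that holds folded request forms, not above the walls. Origin on the underside below the centre of the square pot bay; x along the length towards the forms' pocket, z up.
- blue_tray: The blue plastic collection tray, which does not slide: 114 mm long, 78 mm wide, walls 4 mm thick and 28 mm high, floor 4 mm thick. It has a square bay for one pot, 70 x 70 mm inside, and on its +x side a narrow pocket (32 mm) that holds folded request forms, not above the walls. Origin on the underside below the centre of the square pot bay; x along the length towards the forms' pocket, z up.
- spare_pot: Loose unused specimen pot with a white lid and no label, same shape and size as the others (46 mm lid, 66 mm high). Origin at the centre of its underside. Stays where it stands.
- tablet_bottle: Loose amber tablet bottle with a white cap, 48 mm in diameter, 85 mm high, about 90 g. Origin at the centre of its underside. Stays where it stands.

How it is judged:
By the outcome, as a careful person would: the job done as asked, in the order asked, and still so for the second after the job is handed in, with the robot touching nothing.
It also fails if it takes over 104 s, if anything falls off the work surface, if the arm or the gripper's body presses on something with over 40 N, if the wrist force passes 120 N, or if a joint passes its speed limit or range.

### The arm

A 7-joint arm with a two-finger parallel gripper is mounted at the origin on the work surface. World frame = base frame: x ahead of the robot, y to its left, z up, the work surface at z = 0. Lengths are in m, angles in degrees, forces in N, time in s.
With the tool pointing down it reaches from about 0.425 to 0.875 m from the base axis. Payload 8.4 kg.
Tool frame: the origin (TCP) lies on the centre line of the jaws, within the pads' length; the fingertips stand 22 mm ahead of it and the grasp point (between the pads) lies 3 mm ahead of it; z points along the fingers, y is the line along which they close (so a half turn about z gives the same grasp; the last joint's range is limited). The gripper opens to 87 mm and grips with 3 to 60 N. Pads are 19 mm wide; open, the fingers measure 117 mm over their backs; the gripper's body (75 mm by 190 mm) begins 51 mm behind the grasp point.
Start: joints at [70.29, 19.091, 2.286, 83.961, -0.768, 76.965, -3.352], TCP at [0.158, -0.631, 0.245] pointing down, gripper open.
Joint ranges: [-147.57, 147.57], [-21.85, 119.76], [-74.77, 79.35], [14.55, 137.4], [-85.83, 265.84], [4.83, 119.75], [-152.11, 152.11]. Speed limits (degrees/s): [127.2, 127.2, 159.86, 159.86, 180, 180, 180].

### API

Orientations are given as a 3x3 rotation matrix whose columns are the frame's x, y, z axes.
In Python, from rig import arm, claw, optics, order gives the robot as it stands. Calls block until the motion is done:
- arm.move_ptp(position, orientation): joint-space move of the TCP to a pose.
- arm.move_l(position, attitude=None, velocity=0.15, contact_N=None): straight line of the TCP; attitude=None keeps the orientation; velocity is the mean speed in m/s. With contact_N (N) it stops when the force on the tool has changed by that much, and returns True; else False.
- arm.move_joints(angles): joint-space move.
- claw.move_gripper(opening, force=None): finger opening in m; force is the grip in N (None keeps the last); returns when the fingers have stopped.
- arm.pause(seconds).
- arm.inverse_kinematics(position, orientation): joint angles nearest the present ones, or None.
- arm.get_state(): the state.
- optics.grab_frame(name): name is "scene" or "top" or "wrist"; returns a dict with "image" (420x560x3 uint8, red, green, blue), "mtx" (3x3 intrinsics, pixels), "distortion" ([k1, k2, p1, p2, k3] as OpenCV has them; the pictures are not rectified), "R" (3x3) and "t" (3): a world point X has camera coordinates R X + t. Camera axes: x right, y down, z forward; pixel columns grow to the right and rows downward; lengths in m; the calibration is good to about 2 mm. A picture is of the moment at which its call begins. There is no depth.
A pose or a line that the arm cannot do raises arm.PlanningError and nothing moves.
- order.sign_off(): hands the job in; it is judged then, once.
The state is a dict: "t": time; "q": joint angles; "joint_vel": joint speeds; "effort": joint torques, N m; "position": TCP position; "ee_rot": TCP orientation; "force": force on the tool from outside, world axes, zero at the start; "ft_torque": the same for the moment, N m; "grip_width": finger opening in m; "grasp_force": force on a finger pad.
Only numpy, scipy, OpenCV 4.12 (cv2) and the standard library are available. Lean on these libraries where they do the work, as an engineer would, in place of code of your own. Each camera call takes 0.05 s, during which the arm holds its last target. There are 200 camera calls.

## Working session

There is one attempt and no reset: what is moved stays moved. The work goes in short steps, each a Python script; the robot and the scene stay as the last script left them, time stands still between calls to the robot, and variables do not carry over. Pictures are saved under pics/ and viewed, at most 14 in all, crops included, and the job is handed in when it is done.

```bash
mkdir -p pics; python3 - <<'E'
from rig import arm, claw, optics, order
import cv2
for n in ("scene","top"):
    f=optics.grab_frame(n); cv2.imwrite(f"pics/{n}0.png",f["image"][:,:,::-1]); print(n,f["mtx"].tolist(),f["distortion"],f["R"].round(4).tolist(),f["t"])
s=arm.get_state(); print(s["t"],s["position"],s["ee_rot"],s["grip_width"])
E
```

```text
scene [[544.0043098500489, 0.0, 285.98456558116425], [0.0, 544.0043098500489, 217.2237431094783], [0.0, 0.0, 1.0]] [-0.1875024  0.         0.         0.         0.       ] [[-0.1232, 0.9923, 0.0132], [0.8243, 0.1097, -0.5554], [-0.5526, -0.0576, -0.8315]] [ 0.06197839 -0.43235632  1.51156437]
top [[426.9697086890153, 0.0, 285.75562865421097], [0.0, 426.9697086890153, 203.42701664443564], [0.0, 0.0, 1.0]] [0.04618195 0.         0.         0.         0.        ] [[-0.0223, -0.9995, -0.0227], [-0.9902, 0.0252, -0.137], [0.1376, 0.0194, -0.9903]] [0.00984694 0.55756358 0.81681352]
0.1 [ 0.15738789 -0.63024813  0.24373773] [[ 9.70201923e-01  2.42297315e-01 -4.89028844e-04]
 [ 2.42297770e-01 -9.70200932e-01  1.39339261e-03]
 [-1.36840951e-04 -1.47036279e-03 -9.99998910e-01]] 0.08734639735781541
```

View pics/scene0.png

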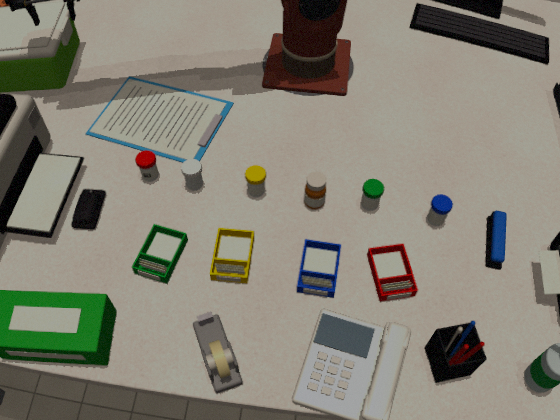

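View pics/top0.png

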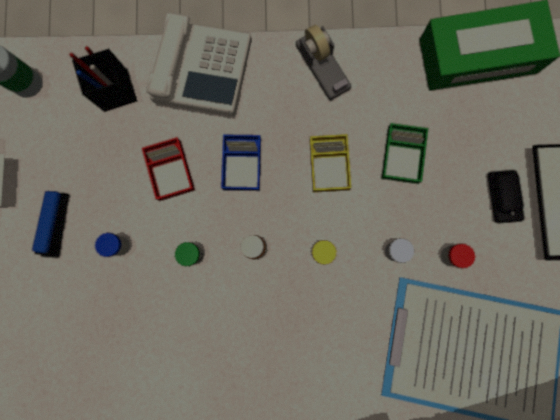

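Top view, left to right:
- **Pot row:** blue (108,244), green (187,254), bottle (253,247), yellow (324,252), spare (401,250), red (462,256).
- **Trays:** red (168,168), blue (241,162), yellow (330,163), green (405,153), with the pockets on the far side.

The scene view agrees.

```bash
cat > h.py <<'E'
from rig import arm, claw, optics, order
import cv2, numpy as np
HUE={"red":(174,6),"yellow":(22,36),"green":(45,80),"blue":(105,130)}
def plane(f,px,z):
    u=cv2.undistortPoints(np.float64(px).reshape(-1,1,2),f["mtx"],f["distortion"]).reshape(-1,2)
    d=np.c_[u,np.ones(len(u))]@f["R"]; c=-f["R"].T@f["t"]
    return c+d*((z-c[2])/d[:,2])[:,None]
def mask(img,col):
    h,s,v=cv2.split(cv2.cvtColor(img,cv2.COLOR_RGB2HSV)); a,b=HUE[col]
    hm=(h>=a)&(h<=b) if a<b else (h>=a)|(h<=b)
    return (hm&(s>130)&(v>50)).astype(np.uint8)*255
def blobs(img,col,amin):
    m=cv2.morphologyEx(mask(img,col),cv2.MORPH_CLOSE,np.ones((3,3)))
    return [c for c in cv2.findContours(m,cv2.RETR_EXTERNAL,cv2.CHAIN_APPROX_NONE)[0] if cv2.contourArea(c)>amin]
def locate(f):
    out={}
    for col in HUE:
        for c in blobs(f["image"],col,150):
            p=plane(f,c,.066); (x,y),r=cv2.minEnclosingCircle(np.float32(p[:,:2]))
            if .019<r<.028: out[col+"_pot"]=(x,y,r)
            q=plane(f,c,.028); R=cv2.minAreaRect(np.float32(q[:,:2]*1000))
            b=cv2.boxPoints(R); e=[b[1]-b[0],b[2]-b[1]]; L=max(e,key=np.linalg.norm)
            if 100<max(R[1])<130 and 65<min(R[1])<95:
                u=L/np.linalg.norm(L); u=u*np.sign(u[0]); o=np.array(R[0])-18*u
                out[col+"_tray"]=(*(o/1000),np.degrees(np.arctan2(u[1],u[0])),max(R[1]),min(R[1]))
    return out
E
python3 - <<'E'
from h import *
for n in ("top","scene"):
    f=optics.grab_frame(n)
    for k,v in sorted(locate(f).items()): print(n,k,np.round(v,4))
f=optics.grab_frame("top")
print(plane(f,[(253,247)],.085),plane(f,[(401,250)],.066))
E
```

```text
top blue_pot [0.4832 0.3397 0.0228]
top blue_tray [ 6.300000e-01  8.820000e-02 -1.571500e+00  1.136282e+02  7.637260e+01]
top green_pot [0.4616 0.1868 0.0223]
top red_pot [ 0.4467 -0.3308  0.024 ]
top red_tray [  0.6207   0.2335  15.9074 117.4614  80.0716]
top yellow_pot [ 0.4591 -0.0738  0.0226]
top yellow_tray [ 6.238000e-01 -9.620000e-02  1.950200e+00  1.155148e+02  7.713880e+01]
scene blue_pot [0.4888 0.338  0.0265]
scene blue_tray [ 6.388000e-01  8.780000e-02 -2.532400e+00  1.249052e+02  7.602320e+01]
scene green_pot [0.4673 0.1872 0.0271]
scene green_tray [  0.6428  -0.2479 -10.0122 113.3881  78.2905]
scene red_pot [ 0.4512 -0.3316  0.028 ]
scene red_tray [  0.63     0.2329  16.1048 124.2724  84.6523]
scene yellow_pot [ 0.4638 -0.0741  0.0274]
scene yellow_tray [ 6.323000e-01 -9.650000e-02  1.548300e+00  1.261987e+02  7.968360e+01]
[[0.47055444 0.05868666 0.085     ]] [[ 0.45941469 -0.21987276  0.066     ]]
```

```bash
python3 - <<'E'
from h import *
f=optics.grab_frame("top")
for c in blobs(f["image"],"green",100):
    q=plane(f,c,.028)[:,:2]*1000; R=cv2.minAreaRect(np.float32(q)); print(R)
P=dict(bp=(.484,.340),gp=(.4626,.187),rp=(.4477,-.331),yp=(.460,-.074),bt=(.631,.088),gt=(.637,-.248),rt=(.622,.2335),yt=(.625,-.096))
for yaw in range(-180,180,30):
    a=np.radians(yaw); y=np.array([np.cos(a),np.sin(a),0]); z=np.array([0,0,-1.]); O=np.c_[np.cross(y,z),y,z]
    r={k:[arm.inverse_kinematics([*p,h],O) for h in (.062,.2)] for k,p in P.items()}
    print(yaw,{k:[None if v is None else int(abs(np.array(v)-arm.get_state()["q"]).max()) for v in vv] for k,vv in r.items()})
E
```

```text
((463.1203918457031, 196.5633544921875), (44.33148956298828, 41.67011260986328), 88.55828094482422)
((896.3624267578125, -443.239013671875), (126.95600128173828, 242.562744140625), 7.3110456466674805)
-180 {'bp': [117, 126], 'gp': [135, 148], 'rp': [144, 145], 'yp': [143, None], 'bt': [143, 151], 'gt': [124, 131], 'rt': [131, 137], 'yt': [136, 146]}
-150 {'bp': [147, 152], 'gp': [155, None], 'rp': [116, 115], 'yp': [148, 143], 'bt': [129, 132], 'gt': [132, 132], 'rt': [139, 144], 'yt': [112, 147]}
-120 {'bp': [141, 147], 'gp': [134, 141], 'rp': [87, 86], 'yp': [119, 113], 'bt': [143, 141], 'gt': [103, 103], 'rt': [125, 128], 'yt': [121, 119]}
-90 {'bp': [146, 123], 'gp': [135, 125], 'rp': [58, 56], 'yp': [89, 83], 'bt': [118, 113], 'gt': [76, 74], 'rt': [129, 127], 'yt': [92, 89]}
-60 {'bp': [120, 100], 'gp': [98, 94], 'rp': [29, 26], 'yp': [60, 53], 'bt': [89, 84], 'gt': [47, 44], 'rt': [100, 98], 'yt': [63, 60]}
-30 {'bp': [89, 85], 'gp': [75, 57], 'rp': [23, 22], 'yp': [38, 37], 'bt': [61, 54], 'gt': [34, 35], 'rt': [71, 70], 'yt': [41, 39]}
0 {'bp': [63, 63], 'gp': [67, 55], 'rp': [27, 31], 'yp': [39, 38], 'bt': [52, 53], 'gt': [31, 32], 'rt': [58, 61], 'yt': [40, 38]}
30 {'bp': [63, 64], 'gp': [67, 55], 'rp': [57, 61], 'yp': [40, 39], 'bt': [53, 53], 'gt': [36, 40], 'rt': [58, 63], 'yt': [38, 38]}
60 {'bp': [68, 64], 'gp': [68, 55], 'rp': [86, 90], 'yp': [58, 66], 'bt': [54, 53], 'gt': [67, 71], 'rt': [57, 66], 'yt': [53, 57]}
90 {'bp': [63, 63], 'gp': [69, 76], 'rp': [115, 120], 'yp': [88, 96], 'bt': [58, 65], 'gt': [97, 100], 'rt': [57, 66], 'yt': [82, 87]}
120 {'bp': [65, 66], 'gp': [75, 88], 'rp': [130, 140], 'yp': [110, 123], 'bt': [83, 91], 'gt': [113, 119], 'rt': [71, 77], 'yt': [100, 107]}
150 {'bp': [87, 96], 'gp': [105, 118], 'rp': [141, None], 'yp': [140, None], 'bt': [113, 121], 'gt': [143, 149], 'rt': [101, 107], 'yt': [130, 137]}
```

```bash
cat >> h.py <<'E'
O=np.array([[0,1,0],[1,0,0],[0,0,-1.]])  # closes along world x
E
python3 - <<'E'
from h import *
arm.move_ptp([.4477,-.331,.2],O)
f=optics.grab_frame("wrist"); cv2.imwrite("pics/w1.png",f["image"][:,:,::-1])
for c in blobs(f["image"],"red",300):
    p=plane(f,c,.066); print(cv2.minEnclosingCircle(np.float32(p[:,:2])))
f=optics.grab_frame("top"); cv2.imwrite("pics/t1.png",f["image"][:,:,::-1])
print(arm.get_state()["t"],arm.get_state()["position"])
E
```

```text
((0.4479735791683197, -0.3305327594280243), 0.023540949448943138)
1.95 [ 0.44694539 -0.33245258  0.19999248]
```

View pics/w1.png

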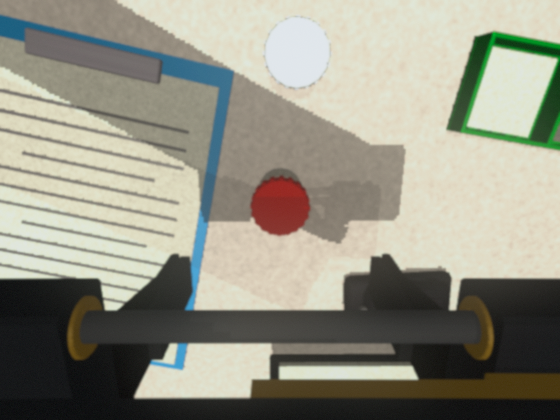

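The wrist view shows the red lid at (280,205) and the white spare at (297,50). It agrees with the top camera to about 1 mm, so I'll pick and place red first.

```bash
cat >> h.py <<'E'
def pick(x,y):
    arm.move_l([x,y,.2],O,velocity=.3); arm.move_l([x,y,.09],velocity=.15)
    hit=arm.move_l([x,y,.062],velocity=.08,contact_N=8); claw.move_gripper(.03,20)
    s=arm.get_state(); print("pick",hit,s["grip_width"],s["grasp_force"],s["position"].round(4) if hasattr(s["position"],"round") else s["position"])
    z=s["position"][2]; arm.move_l([x,y,.1],velocity=.08); arm.move_l([x,y,.2],velocity=.15); return z
def place(x,y,z):
    arm.move_l([x,y,.2],velocity=.25); arm.move_l([x,y,z+.02],velocity=.12)
    hit=arm.move_l([x,y,z+.0005],velocity=.02,contact_N=2.5)
    s=arm.get_state(); print("place",hit,s["position"],s["grip_width"],s["grasp_force"],s["t"])
def release(x,y):
    claw.move_gripper(.08); arm.move_l([x,y,.11],velocity=.06); arm.move_l([x,y,.2],velocity=.2)
def snap(n,name):
    f=optics.grab_frame(n); cv2.imwrite(f"pics/{name}.png",f["image"][:,:,::-1]); return f
E
python3 - <<'E'
from h import *
z=pick(.448,-.3307); snap("wrist","w2")
place(.622,.2335,z); snap("scene","s2")
E
python3 -c "
import cv2,numpy as np
a=cv2.imread('pics/w2.png');b=cv2.imread('pics/s2.png')
b=cv2.resize(b[200:340,300:487],(560,420));cv2.imwrite('pics/c2.png',cv2.resize(np.hstack([a,b]),(800,300)))"
```

```text
pick False 0.0454391321484425 19.98857111670077 [ 0.448  -0.3307  0.062 ]
place True [0.62185187 0.23363463 0.06606547] 0.04527506830834871 19.959000684320927 10.2583
```

View pics/c2.png

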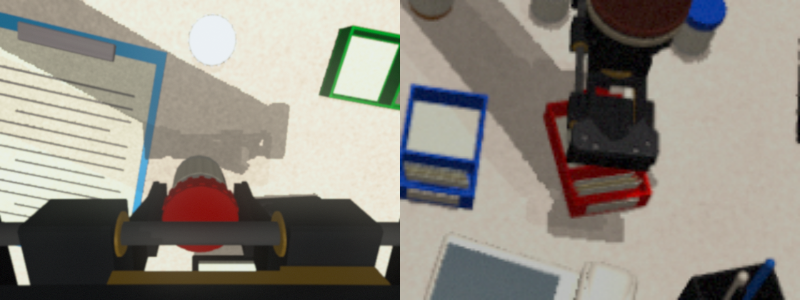

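The left half shows the pot gripped upright (lid at 200,210 in the crop). The right half shows the gripper over the red tray's bay. Contact came 4 mm above pick height, which is the tray floor. I'll release, then re-measure.

```bash
python3 - <<'E'
from h import *
release(.622,.2335)
arm.move_l([.459,-.0738,.2],O,velocity=.3)
f=snap("top","t3")
for k,v in locate(f).items(): print(k,np.round(v,4))
img=f["image"]; print(img[130:180,405].tolist()[::6], img[153,380:432].tolist()[::4])
g=snap("wrist","w3")
for c in blobs(g["image"],"yellow",300):
    print("wrist",cv2.minEnclosingCircle(np.float32(plane(g,c,.066)[:,:2])))
print(arm.get_state()["t"])
E
```

```text
red_tray [  0.6208   0.2335  15.9165 116.9203  79.9052]
green_pot [0.4611 0.1869 0.0222]
green_tray [  0.64    -0.245  -10.0091 112.3782  77.3507]
blue_pot [0.4834 0.3385 0.0237]
blue_tray [ 6.300000e-01  8.810000e-02 -1.562300e+00  1.136529e+02  7.629540e+01]
[[51, 87, 49], [97, 91, 77], [52, 103, 54], [136, 151, 127], [168, 170, 154], [169, 171, 157], [171, 173, 157], [167, 166, 151], [28, 7, 5]] [[168, 163, 149], [102, 100, 88], [117, 139, 109], [170, 172, 155], [169, 171, 154], [167, 170, 154], [169, 171, 156], [169, 171, 155], [169, 170, 153], [167, 169, 155], [79, 109, 74], [49, 107, 55], [167, 160, 146]]
wrist ((0.4603249728679657, -0.07167691737413406), 0.0238939356058836)
wrist ((0.6174082159996033, -0.08049777895212173), 0.06403946131467819)
14.0917
```

View pics/t3.png

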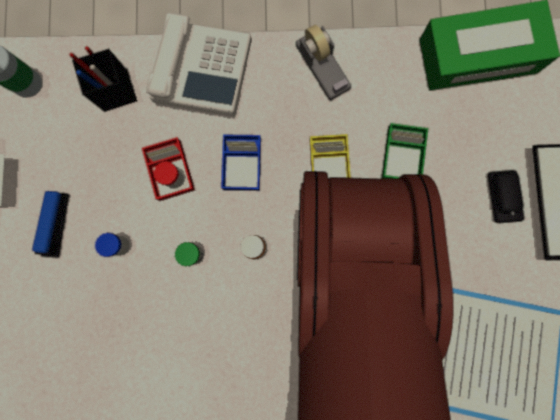

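The red pot is standing in the red bay (lid at 166,174). Yellow next.

```bash
python3 - <<'E'
from h import *
z=pick(.460,-.0725); place(.625,-.096,z); release(.625,-.096)
arm.move_l([.462,.187,.2],O,velocity=.3)
f=snap("top","t4"); g=snap("wrist","w4")
for k,v in locate(f).items(): print(k,np.round(v,4))
import h; m=((f["image"][:,:,1].astype(int)-f["image"][:,:,0]>18)).astype(np.uint8)*255
m[:, :370]=0; m[:,450:]=0; m[200:]=0; m[:110]=0
c=cv2.findNonZero(m); R=cv2.minAreaRect(np.float32(plane(f,c,.028)[:,:2]*1000)); print("green tray rect",R)
for c in blobs(g["image"],"green",300):
    print("wrist",cv2.minEnclosingCircle(np.float32(plane(g,c,.066)[:,:2])))
E
```

```text
pick False 0.045436470820985474 19.988493444398046 [ 0.46   -0.0725  0.0621]
place True [ 0.62485316 -0.09600713  0.06611516] 0.04519028688152561 19.96938074938953 20.5667
red_tray [  0.6208   0.2332  16.2315 117.0016  79.8226]
yellow_tray [ 6.237000e-01 -9.600000e-02  1.788200e+00  1.154974e+02  7.686160e+01]
green_pot [0.4612 0.1892 0.0218]
green_tray [  0.6399  -0.245  -10.1833 112.3791  77.3723]
blue_tray [ 6.300000e-01  8.820000e-02 -1.482500e+00  1.136988e+02  7.625330e+01]
green tray rect ((658.4583740234375, -249.10568237304688), (80.0408706665039, 116.07176971435547), 80.15161895751953)
wrist ((0.4629882574081421, 0.1908559799194336), 0.02213716134428978)
```

View pics/t4.png

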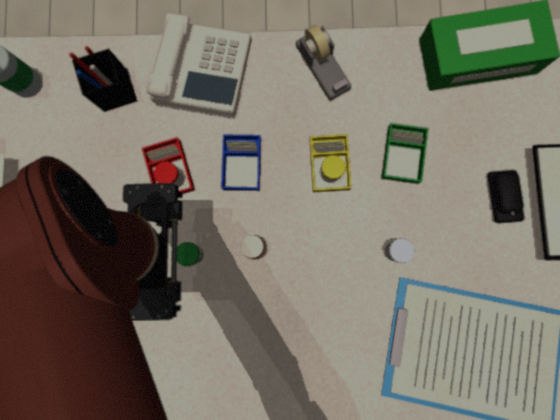

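Red (166,174) and yellow (333,167) are in their bays, and the green tray is now fully visible at (405,153). Green and blue next.

```bash
python3 - <<'E'
from h import *
z=pick(.462,.188); place(.639,-.246,z); release(.639,-.246)
arm.move_l([.484,.339,.2],O,velocity=.3)
g=snap("wrist","w5")
for c in blobs(g["image"],"blue",300):
    print("wrist",cv2.minEnclosingCircle(np.float32(plane(g,c,.066)[:,:2])))
z=pick(.484,.339); place(.6305,.088,z); release(.6305,.088)
arm.move_l([.55,-.42,.3],O,velocity=.3)
snap("top","t6"); snap("scene","s6"); print(arm.get_state()["t"])
E
```

```text
pick False 0.044950570633781294 19.99982776120305 [0.4621 0.188  0.0621]
place True [ 0.63883758 -0.24593569  0.06615496] 0.04533116018605741 19.99994513578713 31.9417
wrist ((0.4851434826850891, 0.3440519869327545), 0.02293601632118225)
wrist ((0.5305535197257996, 0.47081124782562256), 0.05583105608820915)
pick False 0.04554525719064731 19.999960782006383 [0.4841 0.339  0.0621]
place True [0.63032781 0.08796698 0.0660768 ] 0.04554174458282909 19.999973215162754 43.4917
47.85
```

View pics/t6.png

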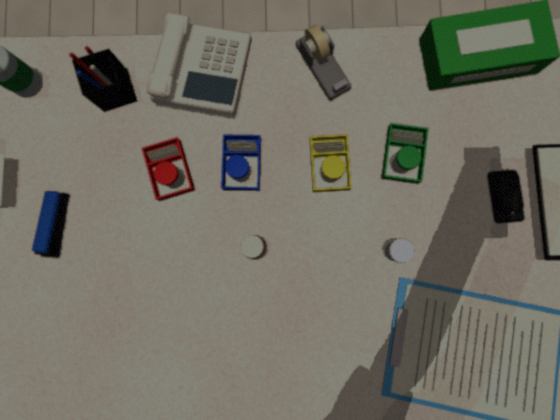

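View pics/s6.png

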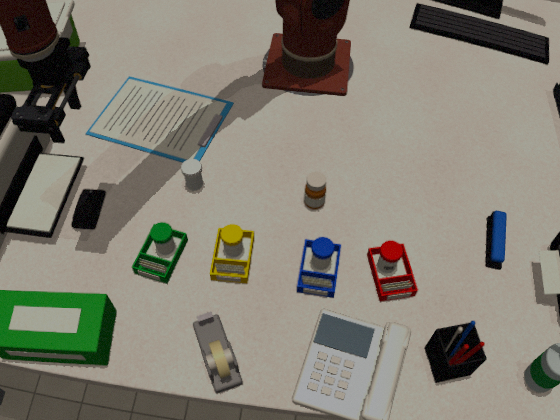

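All four pots stand upright in their own colour's bay. In the top view they are at red (166,174), blue (237,168), yellow (333,167) and green (409,158). The spare pot (401,250) and the bottle (253,247) have not moved.

```bash
python3 -c "
from rig import order; print(order.sign_off())"
```

```text
the job is handed in; nothing more can be done
None
```

The job is handed in: all four pots stand upright in the bays of their own colour, the spare pot and tablet bottle are untouched, and the robot clock read about 48 s against the 104 s limit.

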